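Shift the light shield one hole along its rail and hold the lock pin home

ROBOT

A 6-joint arm with a two-finger parallel gripper is mounted at the origin on the work surface. World frame = base frame: x ahead of the robot, y to its left, z up, the work surface at z = 0. Lengths are in m, angles in degrees, forces in N, time in s.
With the tool pointing down it reaches from about 0.15 to 0.775 m from the base axis. Payload 6.1 kg.
Tool frame: the origin (TCP) lies at the centre of the arm's flange, where the gripper is bolted on; the fingertips stand 173 mm ahead of it and the grasp point (between the pads) lies ctrl.pinch_z ahead of it (ctrl.pinch_z is the distance from the TCP to the grasp point, in m); z points along the fingers, y is the line along which they close (so a half turn about z gives the same grasp; the last joint's range is limited). The gripper opens to 85 mm and grips with 20 to 120 N. Pads are 22 mm wide; open, the fingers measure 114 mm over their backs; the gripper's body (76 mm by 85 mm) begins 54 mm behind the grasp point. The pads swing forward as they close: fully open they stand 13 mm farther back than shut.
Start: joints at [-70.989, 7.208, -2.269, 80.523, 0, 90], TCP at [0.171, -0.496, 0.405] pointing down, gripper open.
Joint ranges: [-155.77, 155.77], [-54.66, 111.73], [-72.52, 77.12], [-102.08, 115.82], [-83.92, 84.16], [-180, 180]. Speed limits (degrees/s): [136.94, 136.94, 172.46, 180, 180, 180].

INTERFACE

Orientations are given as [roll, pitch, yaw] about the fixed x, y, z axes, in that order (R = Rz(yaw) Ry(pitch) Rx(roll)).
In Python, from station import ctrl gives the robot as it stands.
- The arm moves only by the tool jog_arm, called as a command line: name --argument value ..., lists and objects as JSON in quotes. Schema: {"type":"object","properties":{"plan":{"type":"array","items":{"type":"array","prefixItems":[{"type":"array","items":{"type":"number"},"minItems":3,"maxItems":3},{"type":"number"}],"minItems":2,"maxItems":2},"minItems":1,"maxItems":10},"jaw":{"type":"number"},"only":{"type":"string"},"quiet":{"type":"boolean"},"lines":{"type":"string"}},"required":["plan"],"additionalProperties":false}. plan is a list of rows, 1 to 10 of them, each written [[dx, dy, dz], turn]: dx, dy, dz in shares of the most that a row can go, 1 being 50 mm, then a turn about the tool's z in parts of the range, where 1.0 means pi/2 rad; each row shifts and turns the commanded pose from where the row before left it, along the tool's axes as they then stand; what a row does not reach is not made up. A row lasts 1/10 s, in which the tool goes at most 0.05 m and 8.59 degrees, less where a joint would pass 70% of its speed; a pose out of reach is approached as far as the arm can. jaw is the finger opening in m, set as the call begins (left out keeps the last). The fingers move at their own pace and stop on an object; the grip force is fixed at half the most. Time passes only in rows, so rows that do not move let the fingers close. The tool returns the time, the measured TCP pose, the force, the opening and the grip force at its end. only (a regular expression) keeps the lines of the reply that match it, lines (a string "A,B") keeps lines A to B, and quiet returns only ok. Shift and turn numbers lie between -1 and 1, and a call with a number outside is refused. Input that does not fit is refused with a message, and nothing moves.
- ctrl.get_state(): the state, without advancing time (a new reading comes with each control period).
- ctrl.camera(name): name is "scene" or "side" or "wrist"; returns the picture (480x640x3 uint8, blue, green, red); there is no depth.
- ctrl.camera_model(name): a dict with "mtx" (3x3 intrinsics, pixels), "extrinsics" (4x4, takes a point from world to camera coordinates); the wrist camera has in their place "tool_from_camera" (4x4, takes a point from camera to tool coordinates, whose origin is the TCP and whose axes are the flange's). Camera axes: x right, y down, z forward; pixel columns grow to the right and rows downward; lengths in m; the calibration is good to about 2 mm. A picture is of the moment at which its call begins: read the wrist's pose just before it. camera_model takes no time and is no camera call.
- ctrl.job_done(): hands the job in; it is judged then, once.
The state is a dict: "time": time; "joint_pos": joint angles; "joint_vel": joint speeds; "tau": joint torques, N m; "ee_pos": TCP position; "eef_rot": TCP orientation; "force": force on the tool from outside, world axes, zero at the start; "ft_torque": the same for the moment, N m; "gripper_width": finger opening in m; "finger_force": force on a finger pad.
Only numpy, scipy, OpenCV 4.12 (cv2) and the standard library are available. Lean on these libraries where they do the work, as an engineer would, in place of code of your own. Each camera call takes 0.05 s, during which the arm holds its last target. There are 200 camera calls.

TASK

The orange light shield rides on a sliding section that is locked to the holed rail along the light table by a spring plunger with a round black knob. Pull the knob up to free the pin, slide the section one hole along towards the side where the round glass dish lies, so that the shield covers the dish, and let the pin drop into that hole. Then press the knob fully down against its spring and finish while still holding it pressed down with the fingers; leave everything else lying where it is.

Things in the scene. Friction and masses are not known exactly. Their poses are not given: they have to be found in the camera images.
- viewer: Fixed light table with rail. Origin on the bench under the rail's middle hole; x across the light table away from the robot, y along the rail (robot's left at yaw 0), z up. White table x 40 to 220, y -175 to 175, top 30 mm high. Aluminium rail 34 mm wide, 320 long, top 60 mm above the bench, on end feet 62 high; five holes at y = -100, -50, 0, 50, 100 mm
- hole_mid (a point): mouth of the rail's middle hole, at x 0, y 0, z 60 mm of the viewer; the pin starts in this hole
- hole_left (a point): mouth of the rail's next hole towards the viewer's +y, 50 mm from the middle one
- hole_right (a point): mouth of the rail's next hole towards the viewer's -y, 50 mm from the middle one
- section (a joint): position of the sliding section along the rail in m: 0 with the pin in the middle hole (start), +0.05 at hole_left, -0.05 at hole_right; stops at +-0.115. Friction about 2 N; pinned it has only 1 to 2 mm of play. It is a black sleeve over the rail, 46 mm wide, 64 long, top 74 mm above the bench; on it under the knob a steel bush 18 mm across, 12 high
- plunger (a joint): plunger height in m, up positive. 0: at rest, round-nosed 8 mm pin 9 mm deep in a hole; above 0.009: pin clear of the rail (between holes it rests on it there); top stop 0.014; bottom stop -0.004 (pressed fully down, only over a hole). Spring 800 N/m returns it to 0 from both sides: 11 N fully up, 3 N fully down
- knob: round black knob of the plunger, upright cylinder 26 mm across and 34 mm high, origin at its centre, 109 mm above the bench at rest, in the vertical line over the pin (over hole_mid at the start). Free all round; it moves up and down and rides with the section
- shield (a point): middle of the top of the orange clear shield, a level plate 110 mm (viewer x) by 90 mm (viewer y), 4 mm thick, top 76 mm above the bench, carried by the section 105 mm from the rail on the viewer's +x side; it moves with the section
- dish: round closed glass dish 52 mm across, 15 mm high, loose on the light table near x 115 mm and y +66 or -66 mm of the viewer (left or right half); origin at the centre of its underside. Its side says which way to slide. To be left where it is
- block: plain aluminium block 42 x 42 x 14 mm, loose on the other half of the light table; origin under its centre. To be left where it is
- slide_box: flat grey box 28 x 84 x 16 mm, loose on the far edge of the light table; origin under its centre. To be left where it is
- vial: small amber vial 24 mm across, 42 mm high with black cap, loose on the far edge of the light table; origin under its centre. To be left where it is
- oil: amber bottle 44 mm across, 85 mm high, on the bench to the robot's left; origin under its centre. To be left where it is
- canister: clear lens canister 48 mm across, 62 mm high, on the bench to the robot's left; origin under its centre. To be left where it is
- tip_box: blue box 85 x 120 x 60 mm on the bench to the robot's right; origin under its centre. To be left where it is
Not all that is in view belongs to the job. Leave any turquoise look-alike of the dish alone.

How it is judged (in metres and radians):
On the way, in this order (a step that is already met when the one before it is completed fails the run):
1. the pin is pulled clear of the middle hole, the section still there (value of joint plunger above 0.0095 m and value of joint section between -0.02 and 0.02 m), for 0.1 s.
2. the pin is in the next hole on the dish's side (((y of dish in the frame of viewer above 0 m and value of joint section between 0.046 and 0.054 m) or (y of dish in the frame of viewer below 0 m and value of joint section between -0.054 and -0.046 m)) and value of joint plunger below 0.003 m), for 0.2 s.
At the end, for the whole second after the job is handed in: The section stands at the next hole on the dish's side (joint section within 4 mm of +0.05 if the dish is on the viewer's +y half, of -0.05 if on the -y half) and at rest, the fingers touch the knob with more than 1 N and hold it pressed down (joint plunger below -0.002) (((y of dish in the frame of viewer above 0 m and value of joint section between 0.046 and 0.054 m) or (y of dish in the frame of viewer below 0 m and value of joint section between -0.054 and -0.046 m)) and value of joint plunger below -0.002 m and contact force between the fingers and knob above 1 N and velocity of joint section between -0.01 and 0.01 m/s); the arm keeps its last pose, push and grip.
It fails at once if another thing on the bench or light table is pushed more than 15 mm from its place (distance of any of dish, block, slide_box, vial, oil, canister, tip_box from where it was at the start of the episode above 0.015 m).
It also fails if it takes over 35 s, if anything falls off the work surface, if the arm or the gripper's body presses on something with over 40 N, if the wrist force passes 120 N, or if a joint passes its speed limit or range.

## Working session

There is one attempt and no reset: what is moved stays moved. The work goes in short steps, Python scripts to look and compute and a tool call to move; the robot and the scene stay as the last step left them, time stands still between calls to the robot, and variables do not carry over. Pictures are saved under pics/ and viewed, at most 10 in all, crops included, and the job is handed in when it is done.

```bash
ls; mkdir -p pics
```

Run:
```python
from station import ctrl
import cv2
print(ctrl.pinch_z, ctrl.get_state())
for n in("scene","side"):
    cv2.imwrite(f"pics/{n}0.png",ctrl.camera(n)); m=ctrl.camera_model(n); print(n,m)
print(ctrl.camera_model("wrist"))
```

```text
pics
0.1547 {'time': 0.0, 'joint_pos': array([-7.09880339e+01,  7.24180096e+00, -2.32755100e+00,  8.05223812e+01,
        1.09137327e-03,  9.00011585e+01]), 'joint_vel': array([ 0.02581975, -0.03108507, -0.1393054 , -0.03141143, -0.04476708,
        0.05178073]), 'tau': array([-5.98937622e-04, -4.35917115e+01,  3.52924168e+01,  1.74128293e-02,
       -1.07627047e-04, -9.39998586e-06]), 'ee_pos': array([ 0.17098758, -0.49624015,  0.40391422]), 'eef_rot': array([-1.79908267e+02, -1.08951699e-03,  1.90108058e+01]), 'force': array([ 0.00668774, -0.58297077, -0.08890802]), 'ft_torque': array([0.03578848, 0.00501272, 0.02429032]), 'finger_force': 0.0, 'gripper_width': 0.08539424423955007}
scene {'mtx': array([[588.84808944,   0.        , 322.21186425],
       [  0.        , 588.84808944, 227.41185523],
       [  0.        ,   0.        ,   1.        ]]), 'extrinsics': array([[ 0.3308613 ,  0.94366313,  0.00554056, -0.21787199],
       [ 0.63860354, -0.21957283, -0.73754545, -0.31292844],
       [-0.69477789,  0.24756347, -0.67527476,  1.83738633],
       [ 0.        ,  0.        ,  0.     
[... 273 characters left out ...]
0.05329588,  0.7633677 , -0.64376184,  0.06647354],
       [ 0.04224247, -0.64237749, -0.76522332,  1.575086  ],
       [ 0.        ,  0.        ,  0.        ,  1.        ]])}
{'mtx': array([[407.77754973,   0.        , 323.01163579],
       [  0.        , 407.77754973, 233.25449547],
       [  0.        ,   0.        ,   1.        ]]), 'tool_from_camera': array([[-7.48213323e-04, -9.62709286e-01, -2.70537006e-01,
         6.86408304e-02],
       [ 9.99999478e-01, -9.08486569e-04,  4.67202342e-04,
         5.08623612e-04],
       [-6.95559270e-04, -2.70536516e-01,  9.62709463e-01,
         3.03405045e-02],
       [ 0.00000000e+00,  0.00000000e+00,  0.00000000e+00,
         1.00000000e+00]])}
```

View pics/scene0.png

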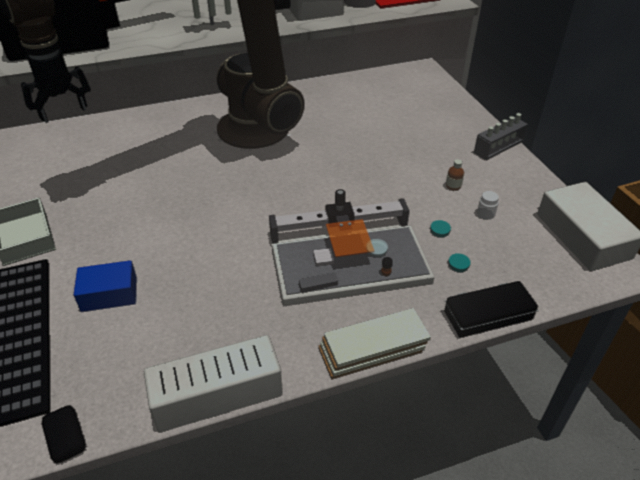

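View pics/side0.png

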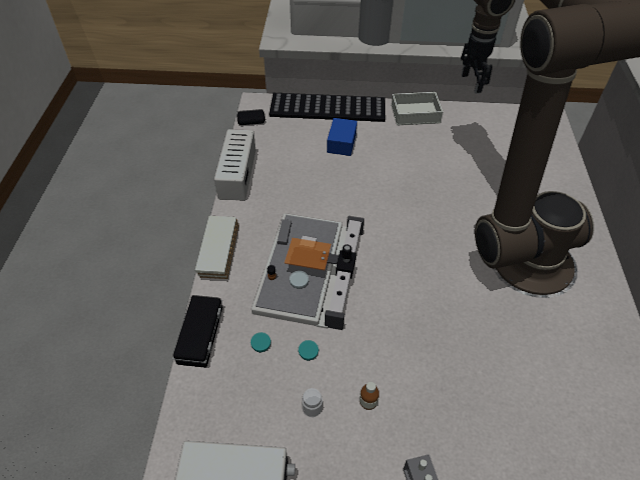

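The scene view shows the dish at (376,247) and the knob at (340,197). The side view shows the dish at (299,280) and the knob at (347,252). The dish is on the +y half. Next I'll zoom in on both.

Run:
```python
import cv2,numpy as np
a=cv2.imread("pics/scene0.png")[180:305,262:440];b=cv2.imread("pics/side0.png")[205:335,245:375]
a=cv2.resize(a,None,fx=4,fy=4,interpolation=2);b=cv2.resize(b,None,fx=4,fy=4,interpolation=2)
cv2.imwrite("pics/c1.png",cv2.convertScaleAbs(a,alpha=1.6));cv2.imwrite("pics/c2.png",cv2.convertScaleAbs(b,alpha=1.6))
```

```text
(no output)
```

View pics/c1.png

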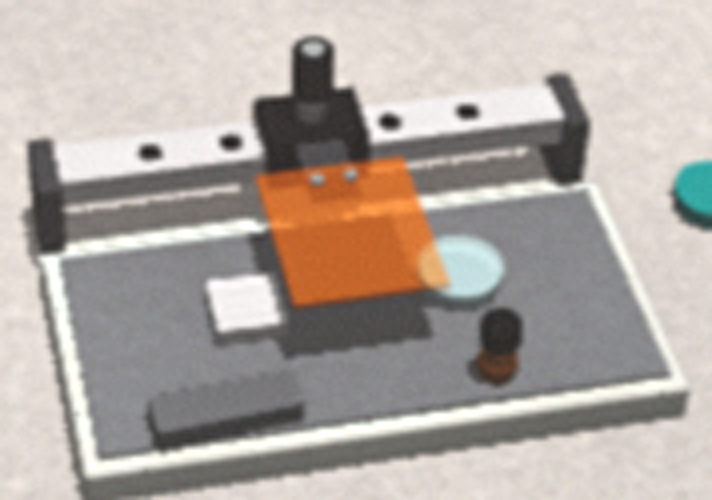

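View pics/c2.png

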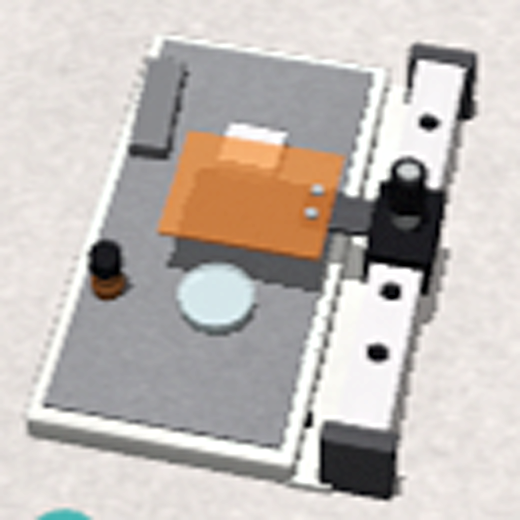

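Crop 1: rail holes at (150,152), (231,142), (390,121) and (467,111), with the knob top at (314,48). Crop 2: holes at (429,122), (391,291) and (377,352), with the knob top at (407,171). The dish is on the +y side in both views.

Create h.py:
```python
from station import ctrl
import numpy as np, cv2
def ray(n,uv):
    m=ctrl.camera_model(n);K=m["mtx"];T=np.linalg.inv(m["extrinsics"])
    d=T[:3,:3]@np.linalg.inv(K)@[*uv,1];return T[:3,3],d/np.linalg.norm(d)
def tri(rs):
    A=sum(np.eye(3)-np.outer(d,d) for o,d in rs);b=sum((np.eye(3)-np.outer(d,d))@o for o,d in rs)
    p=np.linalg.solve(A,b);return p,max(np.linalg.norm(np.cross(p-o,d)) for o,d in rs)
def plane(r,z): o,d=r;return o+d*(z-o[2])/d[2]
```

Run:
```python
from h import *
s=lambda x,y:ray("scene",(262+x/4-.4,180+y/4-.4)); e=lambda x,y:ray("side",(245+x/4-.4,205+y/4-.4))
np.set_printoptions(precision=4,suppress=True)
for n,a,b in[("knobtop",(314,48),(407,171)),("-100",(150,152),(429,122)),("50",(390,121),(391,291)),("100",(467,111),(377,352)),("dish",(462,266),(216,296))]:
    print(n,*tri([s(*a),e(*b)]),)
for a in[(150,152),(231,142),(390,121),(467,111)]:print(plane(s(*a),.06))
for a in[(429,122),(391,291),(377,352)]:print(plane(e(*a),.06))
```

```text
knobtop [0.5311 0.089  0.1252] 0.00019634548711722728
-100 [ 0.5159 -0.0105  0.0585] 0.0005282665491010042
50 [0.5374 0.1385 0.0591] 0.0004917563304689625
100 [0.5444 0.1876 0.0591] 0.00017953800392084865
dish [0.6541 0.1381 0.0416] 0.0005325941758645933
[ 0.5182 -0.0108  0.06  ]
[0.5255 0.0389 0.06  ]
[0.5388 0.1383 0.06  ]
[0.5456 0.1872 0.06  ]
[ 0.5156 -0.0098  0.06  ]
[0.537  0.1387 0.06  ]
[0.5443 0.188  0.06  ]
```

Triangulation checks out: knob top z is 0.125 against 0.126 expected, rail z is about 0.059, and the hole spacing is right. The viewer yaw is about -8.2° and the dish is on +y. Next I'll turn the wrist, checking the sign of joint 6 first.

The rows are not in the units I measure in: shifts go in shares of 50 mm and turns go in shares of pi/2 rad. I convert before sending: -8 degrees / 90 = -0.0889.

jog_arm --plan '[[[0, 0, 0], -0.0889], [[0, 0, 0], -0.0889]]' --jaw 0.085

```text
time: 0.3
ee_pos: [0.171, -0.4963, 0.4042]
eef_rot: [-179.9, -0.0, 35.3]
force: [0.3, 0.4, -0.3]
gripper_width: 0.0852
finger_force: 0.0
```

```bash
python3 -c "
from station import ctrl;s=ctrl.get_state();print(s['joint_pos'],s['eef_rot'])"
```

```text
[-7.09870804e+01  7.22995859e+00 -2.30513776e+00  8.05241760e+01
 -5.53379603e-04  7.36768479e+01] [-1.79942961e+02 -1.61276815e-02  3.53360640e+01]
```

To row units: -8.5 degrees / 90 = -0.0944.

jog_arm --plan '[[[0, 0, 0], -0.0944], [[0, 0, 0], -0.0944], [[0, 0, 0], -0.0944], [[0, 0, 0], -0.0944], [[0, 0, 0], -0.0944], [[0, 0, 0], -0.0944], [[0, 0, 0], -0.0944], [[0, 0, 0], -0.0944]]'

```text
time: 1.1
ee_pos: [0.171, -0.4963, 0.4042]
eef_rot: [-180.0, -0.1, 103.4]
force: [0.6, 0.3, -0.3]
gripper_width: 0.085
finger_force: 0.0
```

jog_arm --plan '[[[0, 0, 0], -0.0944], [[0, 0, 0], -0.0944], [[0, 0, 0], -0.0944], [[0, 0, 0], -0.0944], [[0, 0, 0], -0.0944], [[0, 0, 0], -0.0944], [[0, 0, 0], -0.0944], [[0, 0, 0], -0.0944]]'

```text
time: 1.9
ee_pos: [0.171, -0.4963, 0.4042]
eef_rot: [179.9, -0.0, 171.4]
force: [-0.7, 0.3, -0.0]
gripper_width: 0.0851
finger_force: 0.0
```

jog_arm --plan '[[[-0.3, 0.7, 0.08], 0], [[-0.3, 0.7, 0.08], 0], [[-0.3, 0.7, 0.08], 0], [[-0.3, 0.7, 0.08], 0], [[-0.3, 0.7, 0.08], 0], [[-0.3, 0.7, 0.08], 0], [[-0.3, 0.7, 0.08], 0], [[-0.3, 0.7, 0.08], 0], [[-0.3, 0.7, 0.08], 0]]'

```text
time: 2.8
ee_pos: [0.354, -0.2048, 0.3683]
eef_rot: [180.0, -0.0, 171.0]
force: [-0.1, 0.1, -0.1]
gripper_width: 0.085
finger_force: 0.0
```

jog_arm --plan '[[[-0.3, 0.7, 0.08], 0], [[-0.3, 0.7, 0.08], 0], [[-0.3, 0.7, 0.08], 0], [[-0.3, 0.7, 0.08], 0], [[-0.3, 0.7, 0.08], 0], [[-0.3, 0.7, 0.08], 0], [[-0.3, 0.7, 0.08], 0], [[-0.3, 0.7, 0.08], 0], [[0, 0, 0], 0], [[0, 0, 0], 0]]'

```text
time: 3.8
ee_pos: [0.5158, 0.0521, 0.3359]
eef_rot: [-180.0, -0.1, 171.1]
force: [-1.1, 1.0, -0.4]
gripper_width: 0.0852
finger_force: 0.0
```

Run:
```python
from h import *
from scipy.spatial.transform import Rotation as R
s=ctrl.get_state();cv2.imwrite("pics/w1.png",ctrl.camera("wrist"))
Rm=R.from_euler("xyz",s["eef_rot"],degrees=True)
print(s["ee_pos"],s["eef_rot"],Rm.inv().apply(np.array([.5311,.089,.262])-s["ee_pos"]))
```

```text
[0.51584817 0.05214851 0.33587004] [-1.79954623e+02 -1.06622625e-01  1.71111399e+02] [-0.00951205  0.03882402  0.07382174]
```

View pics/w1.png

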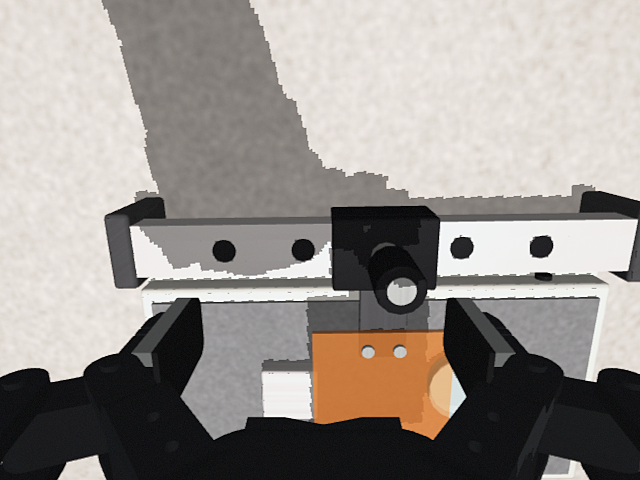

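The wrist view shows the knob top at (402,291) and the holes at (225,251), (303,250), (462,248) and (541,246). I'll check the knob position from here.

Run:
```python
from h import *
from scipy.spatial.transform import Rotation as R
s=ctrl.get_state();m=ctrl.camera_model("wrist");Rm=R.from_euler("xyz",s["eef_rot"],degrees=True).as_matrix()
T=m["tool_from_camera"]
def r(uv):
    d=Rm@T[:3,:3]@np.linalg.inv(m["mtx"])@[*uv,1]; return s["ee_pos"]+Rm@T[:3,3],d/np.linalg.norm(d)
print(plane(r((402,291)),.126))
for u in[(225,251),(303,250),(462,248),(541,246)]:print(plane(r(u),.06))
k=(262+314/4-.4,180+48/4-.4)
print(tri([r((402,291)),ray("scene",k),ray("side",(245+407/4-.4,205+171/4-.4))]))
```

```text
[0.53195637 0.0863135  0.126     ]
[ 0.51787072 -0.0126441   0.06      ]
[0.52493557 0.03634168 0.06      ]
[0.53932005 0.13590096 0.06      ]
[0.54577344 0.18523265 0.06      ]
(array([0.53167748, 0.08794776, 0.12518348]), np.float64(0.001656712300221672))
```

To row units: 0.02 m is 0.4, 0.01 m is 0.2, -0.7 degrees / 90 = -0.0078.

jog_arm --plan '[[[-0.1, 0.38, 0], 0], [[-0.1, 0.37, 0], -0.0078], [[0, 0, 0], 0], [[0, 0, 0.4], 0], [[0, 0, 0.4], 0], [[0, 0, 0.36], 0], [[0, 0, 0.2], 0], [[0, 0, 0.12], 0], [[0, 0, 0], 0], [[0, 0, 0], 0]]'

```text
time: 4.85
ee_pos: [0.5318, 0.0867, 0.2635]
eef_rot: [180.0, 0.1, 171.7]
force: [0.1, 0.7, -0.3]
gripper_width: 0.0852
finger_force: 0.0
```

jog_arm --plan '[[[0, 0, 0], 0], [[0, 0, 0], 0], [[0, 0, 0], 0], [[0, 0, 0], 0], [[0, 0, 0], 0], [[0, 0, 0], 0], [[0, 0, 0], 0], [[0, 0, 0], 0], [[0, 0, 0], 0], [[0, 0, 0], 0]]' --jaw 0.015

```text
time: 5.85
ee_pos: [0.5316, 0.087, 0.2627]
eef_rot: [180.0, 0.0, 171.7]
force: [0.6, 1.0, 0.3]
gripper_width: 0.0248
finger_force: 58.7
```

```bash
python3 -c "
from h import *;cv2.imwrite('pics/s2.png',cv2.resize(ctrl.camera('scene')[150:270,262:422],None,fx=4,fy=4))"
```

```text
(no output)
```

View pics/s2.png

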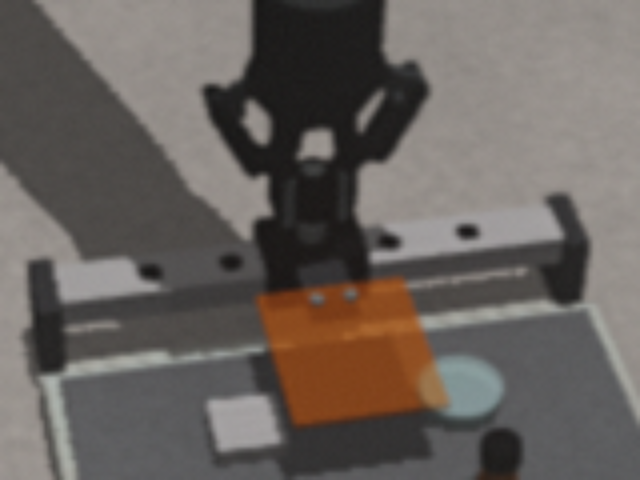

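The fingers hold the knob (width 24.8 mm, 58.7 N), with the knob between them at about (313,200) in the crop. Next I pull it up.

To row units: -0.003 m is -0.06, -0.001 m is -0.02.

jog_arm --plan '[[[0, 0, -0.06], 0], [[0, 0, -0.06], 0], [[0, 0, -0.06], 0], [[0, 0, -0.06], 0], [[0, 0, -0.02], 0], [[0, 0, 0], 0], [[0, 0, 0], 0], [[0, 0, 0], 0]]'

```text
time: 6.7
ee_pos: [0.5316, 0.0869, 0.2753]
eef_rot: [-180.0, -0.0, 171.7]
force: [3.6, 1.3, -10.0]
gripper_width: 0.0245
finger_force: 59.3
```

The force is 10 N down, which at 800 N/m means 12.5 mm of lift, so the pin is clear. Now the 50 mm slide.

To row units: 0.008 m is 0.16, 0.006 m is 0.12.

jog_arm --plan '[[[0, 0.12, 0], 0], [[0, 0.16, 0], 0], [[0, 0.16, 0], 0], [[0, 0.16, 0], 0], [[0, 0.16, 0], 0], [[0, 0.16, 0], 0], [[0, 0.08, 0], 0], [[0, 0, 0], 0], [[0, 0, 0], 0], [[0, 0, 0], 0]]'

```text
time: 7.7
ee_pos: [0.5387, 0.1367, 0.2757]
eef_rot: [179.9, -0.0, 171.7]
force: [3.1, 1.3, -10.7]
gripper_width: 0.025
finger_force: 59.5
```

jog_arm --plan '[[[0, 0, 0], 0], [[0, 0, 0], 0]]'

```text
time: 7.9
ee_pos: [0.5387, 0.1364, 0.2757]
eef_rot: [180.0, -0.0, 171.7]
force: [2.4, 0.5, -10.1]
gripper_width: 0.0246
finger_force: 59.5
```

It moved 50.0 mm. Lowering the pin to rest height (TCP z 0.2627).

To row units: 0.003 m is 0.06, 0.001 m is 0.02.

jog_arm --plan '[[[0, 0, 0.06], 0], [[0, 0, 0.06], 0], [[0, 0, 0.06], 0], [[0, 0, 0.06], 0], [[0, 0, 0.02], 0], [[0, 0, 0], 0], [[0, 0, 0], 0], [[0, 0, 0], 0]]'

```text
time: 8.7
ee_pos: [0.5387, 0.1365, 0.263]
eef_rot: [180.0, 0.0, 171.7]
force: [-2.2, 1.0, 0.3]
gripper_width: 0.0246
finger_force: 60.1
```

The force is about zero at rest height, so the pin is in the hole. Pressing down.

To row units: 0.002 m is 0.04, 0.001 m is 0.02.

jog_arm --plan '[[[0, 0, 0], 0], [[0, 0, 0.04], 0], [[0, 0, 0.04], 0], [[0, 0, 0.02], 0], [[0, 0, 0], 0], [[0, 0, 0], 0], [[0, 0, 0], 0], [[0, 0, 0], 0]]'

```text
time: 9.5
ee_pos: [0.5387, 0.1365, 0.259]
eef_rot: [180.0, 0.1, 171.7]
force: [-6.0, 1.1, 10.8]
gripper_width: 0.0246
finger_force: 62.1
```

```bash
python3 -c "
from h import *;a,b=[cv2.resize(x,(400,400)) for x in (ctrl.camera('scene')[150:270,282:402],ctrl.camera('side')[215:335,245:365])];cv2.imwrite('pics/s3.png',np.hstack([a,b]))"
```

```text
(no output)
```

View pics/s3.png

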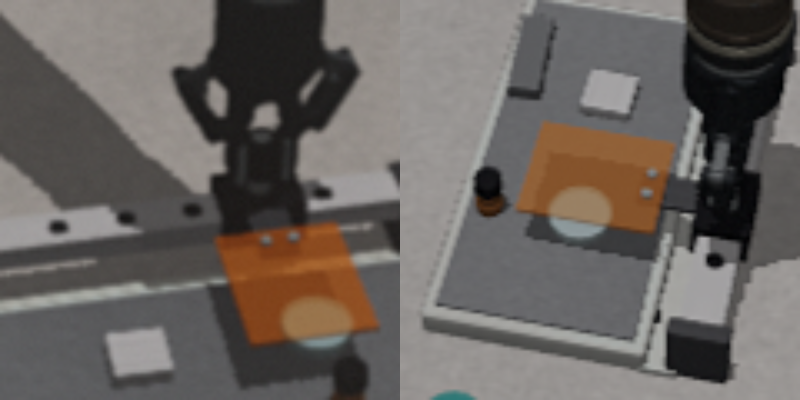

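The shield covers the dish at (317,320) and (580,210). Three holes show to the left of the section and one to the right. The knob is down 4.0 mm with 10.8 N, so it is at the bottom stop. Handing in.

```bash
python3 -c "
from station import ctrl;print(ctrl.job_done())"
```

```text
the job is handed in; nothing more can be done
None
```

I slid the section one hole (50 mm) towards the dish so the shield covers it, let the pin drop into that hole, and handed the job in at about 9.5 s with the fingers holding the knob fully down (4 mm, 10.8 N); the hand-in returned no verdict.

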